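# Change the crimping die from behind the grease cans

### The arm

A 6-joint arm with a two-finger parallel gripper is mounted at the origin on the work surface. World frame = base frame: x ahead of the robot, y to its left, z up, the work surface at z = 0. Lengths are in m, angles in rad, forces in N, time in s.
With the tool pointing down it reaches from about 0.275 to 1 m from the base axis. Payload 8.4 kg.
Tool frame: the origin (TCP) lies between the finger pads; the fingertips stand arm.tip_extent ahead of it and the grasp point (between the pads) lies 3 mm ahead of it (arm.tip_extent is the distance from the TCP to the fingertips, in m); x points along the fingers, z is the direction in which the jaws open and shut, and the axes are right-handed (so a half turn about x gives the same grasp; the last joint's range is limited). The gripper opens to 85 mm and grips with 20 to 120 N. Pads are 22 mm wide; open, the fingers measure 114 mm over their backs; the gripper's body (76 mm by 85 mm) begins 54 mm behind the grasp point. The pads swing forward as they close: fully open they stand 13 mm farther back than shut.
Start: joints at [1.339, 0.353, 1.633, -0, 1.155, -0.002], TCP at [0.142, 0.609, 0.253] pointing down, gripper open.
Joint ranges: [-2.63, 2.63], [-0.92, 2.1], [0.06, 2.66], [-1.3, 4.44], [0, 2.69], [-3.02, 3.02]. Speed limits (rad/s): [2.22, 2.22, 2.79, 3.14, 3.14, 3.14].

### API

Orientations are given as a rotation vector (axis times angle).
In Python, from bench import observe, capture, camera_info, arm gives the robot as it stands.
- The arm moves only by the tool send_rows, never from a script. Its argument "deltas" is a list that holds one entry, the list of rows, each a list of 6 numbers: the shift along the tool's x, y, z in mm, then the turn, a rotation vector about the tool's x, y, z in degrees. A call has exactly 10 rows; each row is the pose to reach, as a shift and turn from the pose commanded when the call began, along the tool's axes at that moment; what a row does not reach only later rows make up. A row lasts 1/8 s, in which the tool goes at most 62.5 mm and 10.7 degrees, less where a joint would pass 70% of its speed; a pose out of reach is approached as far as the arm can. A call with a gripper value outside its range is refused whole. "claw" is the opening, from 0 (shut) to 1 (fully open), set as the call begins (left out, the last holds). The fingers move at their own pace and stop on an object; "newtons" is the grip in N (left out, the last holds). Time passes only in rows, so rows that repeat a pose let the fingers close, or fill a call up. It gives the time, the measured TCP pose, the force and the opening at its end, in the units of the state.
- observe(): the state, without advancing time (a new reading comes with each control period).
- capture(name): name is "scene" or "top"; returns the picture (384x512x3 uint8, blue, green, red); there is no depth.
- camera_info(name): a dict with "vertical_fov" (degrees; the focal length in pixels is half the picture's height over the tangent of half this angle, whatever the lens; pixels are square), "cx", "cy" (the principal point, pixels), "k1" (the pictures are not rectified: a ray, as slopes to the right and down, at radius r is drawn at 1 + k1 r^2 times it, then the intrinsics apply), "origin" and "rotation" of the camera in the world. Camera axes: x right, y up, looking along -z (the intrinsics and any distortion apply to the point x, -y, -z); pixel columns grow to the right and rows downward; lengths in m; the calibration is good to about 2 mm. A picture is of the moment at which its call begins. camera_info takes no time and is no camera call.
- arm.job_done(): hands the job in, once; it reports no verdict.
The state is a dict: "clock": time; "joints": joint angles; "joint_vel": joint speeds; "joint_torque": joint torques, N m; "ee_pos": TCP position; "eef_rot": TCP orientation; "force": force on the tool from outside, world axes, zero at the start; "ft_torque": the same for the moment, N m; "opening": finger opening in m.
Only numpy, scipy, OpenCV 4.12 (cv2) and the standard library are available. Lean on these libraries where they do the work, as an engineer would, in place of code of your own. Each camera call takes 0.05 s, during which the arm holds its last target. There are 200 camera calls.

### The job

Change the die of the hose press. First clear the two grease cans off the green shelf plate, standing one in each black drip dish; then take the worn dark die out of the seat and stand it in the orange return tray, and after that fetch the spare brass die from behind where the cans stood and stand it flat inside the steel rim of the seat. Finally put each can back upright in the middle of the disc of its own colour.

Things in the scene. Friction and masses are not known exactly. Their poses are not given: they have to be found in the camera images.
- can_blue_mid (a point): Upright blue grease can, white paper band low down, small white cap; 56 mm diameter, 120 mm tall (top 12 mm taper to the cap), 0.35 kg. This point is its centre, 60 mm above its foot; z up. Starts on the blue disc. Grip its straight side 25 to 35 mm below the top so the gripper clears the cap. The cans stand 90 mm apart (34 mm gap); close the fingers across the line through both cans.
- can_yellow_mid (a point): Upright yellow grease can, white paper band low down, small black cap; 56 mm diameter, 120 mm tall (top 12 mm taper to the cap), 0.35 kg. This point is its centre, 60 mm above its foot; z up. Starts on the yellow disc. Grip its straight side 25 to 35 mm below the top so the gripper clears the cap. The cans stand 90 mm apart (34 mm gap); close the fingers across the line through both cans.
- spare_die_mid (a point): Spare crimping die: a bright brass cylinder with a copper band, 54 mm diameter, 50 mm tall, 0.45 kg, upright, solid (dark bore mark on top). This point is its centre, 25 mm above its foot; z up. Starts on the same green plate as the cans (top 10 mm above the bench), close behind the gap between them as seen from the robot; the taller cans block the gripper until cleared.
- worn_die_mid (a point): Worn crimping die: a dark steel cylinder with a red band, 54 mm diameter, 50 mm tall, 0.45 kg, upright, solid (dark bore mark on top). This point is its centre, 25 mm above its foot; z up. It starts in the seat.
- home_blue: Fixed flat blue disc, 68 mm diameter, 2 mm thick, with a 30 mm wide flat tab of the same colour that sticks out 21 mm towards the robot (not counted in the centre), on a fixed green steel plate (170 x 190 mm, 10 mm thick) ; the home of the blue can. Origin at the centre of the disc's underside (10 mm above the bench); the can's foot stands 2 mm above it. The discs' centres are 90 mm apart.
- home_yellow: Fixed flat yellow disc, 68 mm diameter, 2 mm thick, with a 30 mm wide flat tab of the same colour that sticks out 21 mm towards the robot (not counted in the centre), on a fixed green steel plate (170 x 190 mm, 10 mm thick) ; the home of the yellow can. Origin at the centre of the disc's underside (10 mm above the bench); the can's foot stands 2 mm above it. The discs' centres are 90 mm apart.
- dish_1: Fixed black round drip dish, one of two, 106 mm outer diameter, 100 mm inside, rim 12 mm high in all. Origin at the centre of its underside on the bench; its inner floor is 4 mm above that.
- dish_2: Fixed black round drip dish, one of two, 106 mm outer diameter, 100 mm inside, rim 12 mm high in all. Origin at the centre of its underside on the bench; its inner floor is 4 mm above that.
- seat: Fixed die seat: green square steel block, 120 x 120 mm, 20 mm high, with a round bare steel rim on top (76 mm inside, 88 mm outside diameter, 4 mm high). Origin at the centre of its underside on the bench, under the centre of the rim; the die stands on the flat face inside the rim, 20 mm above the origin.
- return_tray: Fixed orange square tray, 120 x 120 mm outside, 112 mm inside, rim 10 mm high in all. Origin at the centre of its underside on the bench; its inner floor is 4 mm above that; x and y axes along its sides.

How it is judged:
By the outcome, as a careful person would: the job done as asked, in the order asked, and still so for the second after the job is handed in, with the robot touching nothing.
It also fails if it takes over 131 s, if anything falls off the work surface, if the arm or the gripper's body presses on something with over 40 N, if the wrist force passes 120 N, or if a joint passes its speed limit or range.

## Working session

There is one attempt and no reset: what is moved stays moved. The work goes in short steps, Python scripts to look and compute and a tool call to move; the robot and the scene stay as the last step left them, time stands still between calls to the robot, and variables do not carry over. Pictures are saved under pics/ and viewed, about 12 in all and at most 16, crops included, and the job is handed in when it is done.

Besides the shell and the picture viewer there is one more tool, called after "Request:" by a JSON object that holds its "op" and its "data", one argument or row to a line. send_rows: Moves the arm, as the interface text tells. Its arguments: {"type":"object","properties":{"deltas":{"type":"array","items":{"type":"array","items":{"type":"array","items":{"type":"number"}}}},"claw":{"type":"number"},"newtons":{"type":"number"}},"required":["deltas"]}

```bash
ls; mkdir -p pics; python3 - <<'E'
from bench import observe, capture, camera_info, arm
import cv2
for n in("scene","top"):
    cv2.imwrite(f"pics/{n}0.png",capture(n)); print(n,camera_info(n))
print(observe(), arm.tip_extent)
E
```

```text
pics
scene {'vertical_fov': 55.938872596103664, 'cx': 256.4430515340018, 'cy': 191.26489033532988, 'k1': -0.08781410317684119, 'origin': array([0.85567268, 0.4981262 , 0.69317595]), 'rotation': array([0.26925179, 0.97256224, 2.42777475])}
top {'vertical_fov': 43.16164090053795, 'cx': 246.9703875828838, 'cy': 191.78118604275036, 'k1': -0.07236474796133163, 'origin': array([ 0.4357739 , -0.01952214,  1.03055279]), 'rotation': array([ 0.09401132, -0.06085144, -1.58882269])}
{'clock': 0.1, 'joints': array([ 1.33860645e+00,  3.53596127e-01,  1.63405743e+00, -1.38487053e-05,
        1.15519390e+00, -2.40985216e-03]), 'joint_vel': array([-8.09048778e-04, -1.44787847e-03,  1.68945613e-04,  6.90497785e-05,
       -5.76303612e-04,  1.00453281e-03]), 'joint_torque': array([-9.35098760e-04, -6.06366205e+01, -3.42818391e+01, -9.08814741e-05,
        3.89150940e-03, -3.60924943e-06]), 'ee_pos': array([0.14227057, 0.6081837 , 0.25262697]), 'eef_rot': array([-1.03908763,  1.31016955,  1.03777196]), 'force': array([-0.96659276, -0.26982863,  0.43924413]), 'ft_torque': array([ 0.03462244, -0.02806436,  0.00810789]), 'opening': 0.0853482468373156} 0.022
```

View pics/scene0.png

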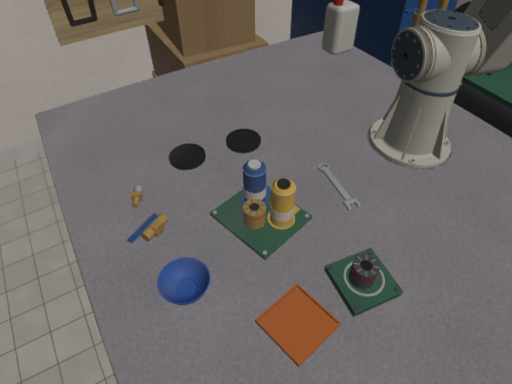

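View pics/top0.png

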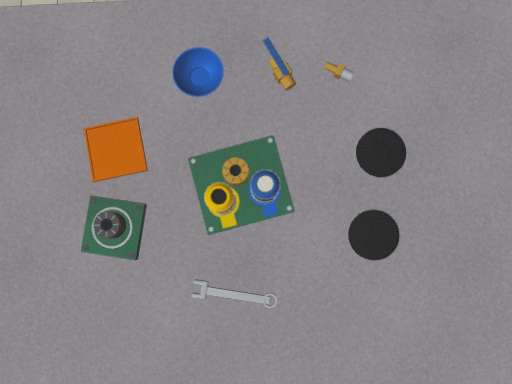

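The top view shows the dishes at (381,152) and (374,235), the tray at (116,150), the seat at (113,228), the yellow cap at (219,197), the blue cap at (265,184), and the brass die at (236,170). The scene view agrees. Next I'll measure them.

```bash
cat > h.py <<'E'
import numpy as np, cv2
from scipy.spatial.transform import Rotation as R
from bench import observe, capture, camera_info, arm
def K(n):
    c=camera_info(n); f=192/np.tan(np.radians(c['vertical_fov']/2))
    return c,np.array([[f,0,c['cx']],[0,f,c['cy']],[0,0,1.]]),np.array([c['k1'],0,0,0.])
def cast(n,px,z):
    c,k,d=K(n); px=np.asarray(px,float).reshape(-1,1,2)
    u=cv2.undistortPoints(px,k,d)[:,0]
    r=R.from_rotvec(c['rotation']).apply(np.c_[u[:,0],-u[:,1],-np.ones(len(u))])
    o=c['origin']; return (o+r*((z-o[2])/r[:,2])[:,None])[:,:2]
def proj(n,p):
    c,k,d=K(n); q=R.from_rotvec(c['rotation']).inv().apply(np.atleast_2d(p)-c['origin'])*[1,-1,-1]
    return cv2.projectPoints(q,np.zeros(3),np.zeros(3),k,d)[0][:,0]
def blobs(n,im,lo,hi,roi,z,amin=30):
    x0,y0,x1,y1=roi; m=np.zeros(im.shape[:2],np.uint8)
    m[y0:y1,x0:x1]=cv2.inRange(cv2.cvtColor(im,cv2.COLOR_BGR2HSV),np.array(lo),np.array(hi))[y0:y1,x0:x1]
    out=[]
    for c in cv2.findContours(m,cv2.RETR_EXTERNAL,cv2.CHAIN_APPROX_NONE)[0]:
        if cv2.contourArea(c)<amin: continue
        w=(cast(n,c,z)*1000).astype(np.float32); h=cv2.convexHull(w); M=cv2.moments(h)
        out.append((np.round([M['m10']/M['m00'],M['m01']/M['m00']],1), 'rect',np.round(np.r_[cv2.minAreaRect(w)[0],cv2.minAreaRect(w)[1],cv2.minAreaRect(w)[2]],1),'circ',np.round(np.r_[cv2.minEnclosingCircle(w)[0],2*cv2.minEnclosingCircle(w)[1]],1)))
    return out
def show(t,b):
    print(t); [print('  ',*x) for x in b]
E
cat > m.py <<'E'
from h import *
for n,rs in (("top",dict(dish=(340,120,420,270),tray=(70,105,160,195),seat=(70,190,160,265),plate=(180,130,300,240),die=(215,150,252,188),yc=(205,185,232,210),bc=(250,170,280,198))),
 ("scene",dict(dish=(160,120,270,175),tray=(250,280,345,365),seat=(320,245,405,315),plate=(205,180,315,258),die=(240,195,270,232),yc=(272,176,296,192),bc=(245,158,266,174)))):
    im=capture(n); print('==',n)
    show('dish',blobs(n,im,(0,0,0),(179,255,50),rs['dish'],.012))
    show('tray',blobs(n,im,(3,150,90),(15,255,255),rs['tray'],.010))
    show('seat',blobs(n,im,(60,60,20),(95,255,120),rs['seat'],.020))
    show('rim',blobs(n,im,(0,0,110),(179,110,255),tuple(np.array(rs['seat'])+[18,15,-18,-15]),.024))
    show('plate',blobs(n,im,(60,60,20),(95,255,120),rs['plate'],.010))
    show('spare bore',blobs(n,im,(0,0,0),(179,255,60),rs['die'],.060,10))
    show('spare brass',blobs(n,im,(8,90,80),(25,255,255),rs['die'],.060))
    show('worn bore',blobs(n,im,(0,0,0),(179,255,38),tuple(np.array(rs['seat'])+[18,15,-18,-15]),.070,10))
    show('ycap',blobs(n,im,(0,0,0),(179,255,60),rs['yc'],.132,10))
    show('bcap',blobs(n,im,(0,0,150),(179,90,255),rs['bc'],.132,10))
a=cv2.imread('pics/top0.png')
cv2.imwrite('pics/c1.png',np.hstack([cv2.resize(a[185:270,75:155],None,fx=5,fy=5,interpolation=2),cv2.resize(a[150:235,195:290],None,fx=5,fy=5,interpolation=2)])[:, :800])
E
python3 m.py
```

```text
== top
dish
   [ 441.2 -261.9] rect [ 441.5 -262.   103.2   98.    88.7] circ [ 440.8 -262.   104.5]
   [ 615.7 -284.8] rect [ 615.4 -285.1  101.8  103.3   43. ] circ [ 616.2 -284.8  105.4]
tray
   [635.9 284.9] rect [635.9 284.9 120.3 120.5  10.5] circ [635.7 284.9 167.3]
seat
   [466.1 284.2] rect [466.3 283.7 122.4 118.2  80.6] circ [466.6 285.6 165.4]
rim
   [465.1 289. ] rect [467.2 286.7  88.6  88.8  82.2] circ [462.6 293.4 104.5]
plate
   [552.9  14.7] rect [552.9  14.7 168.3 188.1  14. ] circ [552.9  14.3 248.2]
spare bore
   [576.5  24.3] rect [576.5  24.4  18.8  18.6  43.6] circ [576.4  23.4  20.8]
spare brass
   [546.8  52.5] rect [547.5  50.1  28.3  10.1  88.8] circ [546.5  50.1  29.5]
   [574.4  23. ] rect [574.5  22.4  56.2  53.   43.8] circ [574.6  22.2  57.6]
worn bore
ycap
   [517.3  51.9] rect [516.9  51.8  24.3  24.4  89.2] circ [517.5  52.2  26.3]
bcap
   [539.9 -35.1] rect [540.4 -35.3  29.8  30.   88.8] circ [539.9 -35.1  31.2]
== scene
dish
   [ 614.7 -281.7] rect [ 614.5 -282.5  110.2   98.9   66.4] circ [ 615.2 -282.2  112.6]
   [ 441.7 -259.8] rect [ 443.  -
[... 287 characters left out ...]
[463.5 285.4  87. ]
plate
   [559.8  24.8] rect [551.3  15.5 168.8 189.3  14.1] circ [551.   14.8 248.9]
spare bore
   [573.3  21.4] rect [572.8  21.8  15.4  18.7  58.2] circ [573.3  21.4  20.1]
spare brass
   [581.6  37.9] rect [583.3  38.5  86.6  51.3  58.2] circ [582.9  39.   88. ]
worn bore
   [552.2 303.5] rect [552.1 302.7  24.4   3.5  80. ] circ [551.2 302.8  24.4]
   [509.2 290.2] rect [510.  289.   36.3  15.6  80.6] circ [507.8 289.4  38. ]
   [467.4 281.6] rect [467.5 281.5  18.8  20.8  57.5] circ [467.7 281.7  21.1]
ycap
   [515.5  52.3] rect [515.3  52.8  28.1  24.2  56.1] circ [515.6  51.8  29.9]
bcap
   [535.9 -36.7] rect [535.4 -36.3  24.2  25.6  58.1] circ [535.8 -36.4  26.9]
```

View pics/c1.png

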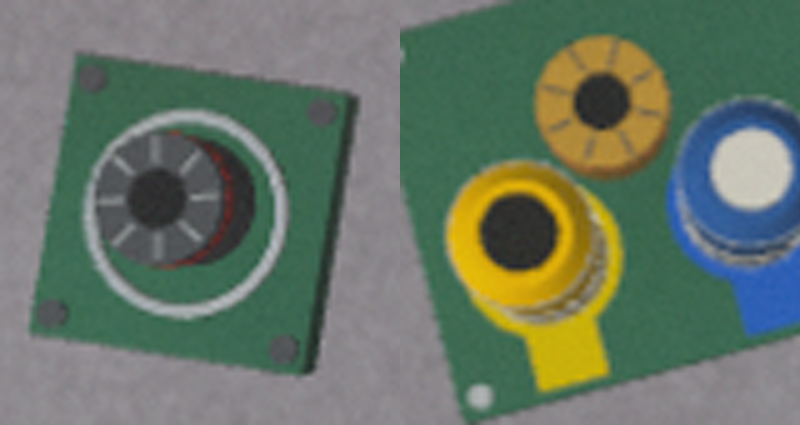

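The crop shows the worn die's bore at about (106,224) in the full picture, off centre in the view because of its height. The positions agree across both views. I'll plan one fixed tool yaw, with the jaws along the plate's 14° axis, and use it for every move.

```bash
cat > p.py <<'E'
from h import *
import sys
a=np.radians(14.1); zj=np.array([np.cos(a),np.sin(a),0])
def rt(s): x=np.array([0,0,-1.]); z=s*zj; return np.stack([x,np.cross(z,x),z],1)
def go(p,s=1):  # p mm TCP target; prints tool-frame shift/turn from measured pose
    o=observe(); R0=R.from_rotvec(o['eef_rot']); d=R0.inv().apply(np.array(p)-o['ee_pos']*1000)
    return np.round(d,1),np.round((R0.inv()*R.from_matrix(rt(s))).as_rotvec(degrees=True),2)
E
python3 - <<'E'
from p import *
print(R.from_rotvec(observe()['eef_rot']).as_matrix().round(3)); print(rt(1).round(3))
for s in(1,-1): print(go((538,-36,200),s))
print(cast('top',[(106,224.4)],.07))
E
```

```text
[[-0.    -0.974  0.228]
 [-0.001  0.228  0.974]
 [-1.    -0.    -0.001]]
[[ 0.    -0.244  0.97 ]
 [ 0.     0.97   0.244]
 [-1.     0.     0.   ]]
(array([  53.3, -532. , -537.2]), array([ 6.273e+01, -4.000e-02,  3.000e-02]))
(array([  53.3, -532. , -537.2]), array([-1.1727e+02, -3.0000e-02, -5.0000e-02]))
[[0.47095474 0.28321941]]
```

Request:
{"op": "send_rows", "data": {
  "deltas": [
    [[0, -25, -25, 6.3, 0, 0], [0, -65, -65, 12.6, 0, 0], [0, -107, -107, 18.9, 0, 0], [0, -149, -149, 25.2, 0, 0], [0, -191, -191, 31.5, 0, 0], [0, -233, -233, 37.8, 0, 0], [0, -275, -275, 44.1, 0, 0], [0, -317, -317, 50.4, 0, 0], [0, -359, -359, 56.7, 0, 0], [0, -390, -390, 62.7, 0, 0]]
  ],
  "claw": 1,
  "newtons": 50
}}

```text
clock: 1.45
ee_pos: [0.4342, 0.1379, 0.2534]
eef_rot: [-0.19, 1.562, 0.19]
force: [0.3, 0.6, 0.7]
opening: 0.0855
```

```bash
python3 -c "
from p import *
print(observe()['clock'],observe()['ee_pos'],go((538,-36,190)))"
```

```text
1.45 [0.43415857 0.13787641 0.25342386] (array([  63.5, -193.7,   59.1]), array([-0.23,  0.03,  0.01]))
```

Request:
{"op": "send_rows", "data": {
  "deltas": [
    [[10, -30, 9, 0, 0, 0], [20, -75, 23, 0, 0, 0], [35, -120, 37, 0, 0, 0], [50, -160, 50, 0, 0, 0], [60, -185, 57, 0, 0, 0], [63, -193.7, 59, 0, 0, 0], [63, -193.7, 59, 0, 0, 0], [63, -193.7, 59, 0, 0, 0], [63, -193.7, 59, 0, 0, 0], [63, -193.7, 59, 0, 0, 0]]
  ]
}}

```text
clock: 2.7
ee_pos: [0.5377, -0.0329, 0.1906]
eef_rot: [-0.194, 1.562, 0.194]
force: [-0.2, 0.1, 0.7]
opening: 0.0854
```

```bash
python3 -c "
from p import *
cv2.imwrite('pics/a1.png',cv2.resize(capture('scene')[100:270,160:400],None,fx=3,fy=3))
print(observe()['clock'],observe()['ee_pos'],go((538,-36,105)))"
```

```text
2.75 [ 0.53776592 -0.03303109  0.19054719] (array([85.5, -2.9, -0.5]), array([0.07, 0.02, 0.01]))
```

View pics/a1.png

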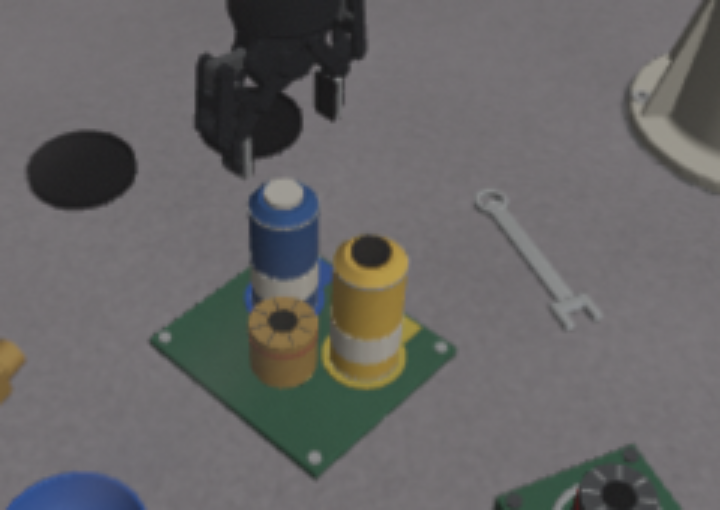

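The gripper is above the blue can with its jaws on either side, cap at about (282,193) in the crop. I'll lower it and grip.

Request:
{"op": "send_rows", "data": {
  "deltas": [
    [[5, -2, 0, 0, 0, 0], [15, -2.9, -0.5, 0, 0, 0], [30, -2.9, -0.5, 0, 0, 0], [45, -2.9, -0.5, 0, 0, 0], [60, -2.9, -0.5, 0, 0, 0], [75, -2.9, -0.5, 0, 0, 0], [82, -2.9, -0.5, 0, 0, 0], [85.5, -2.9, -0.5, 0, 0, 0], [85.5, -2.9, -0.5, 0, 0, 0], [85.5, -2.9, -0.5, 0, 0, 0]]
  ]
}}

```text
clock: 4.0
ee_pos: [0.5384, -0.0364, 0.1052]
eef_rot: [-0.194, 1.561, 0.193]
force: [-0.1, 0.6, 0.6]
opening: 0.0851
```

Request:
{"op": "send_rows", "data": {
  "deltas": [
    [[0, 0, 0, 0, 0, 0], [0, 0, 0, 0, 0, 0], [0, 0, 0, 0, 0, 0], [0, 0, 0, 0, 0, 0], [0, 0, 0, 0, 0, 0], [0, 0, 0, 0, 0, 0], [0, 0, 0, 0, 0, 0], [0, 0, 0, 0, 0, 0], [0, 0, 0, 0, 0, 0], [0, 0, 0, 0, 0, 0]]
  ],
  "claw": 0.4,
  "newtons": 50
}}

```text
clock: 5.25
ee_pos: [0.5382, -0.0364, 0.1054]
eef_rot: [-0.194, 1.562, 0.194]
force: [-2.3, 0.3, 6.7]
opening: 0.0548
```

```bash
python3 -c "
from p import *
print(observe()['clock'],observe()['ee_pos'],observe()['force'],go((538,-36,200)),go((441,-261,200)))"
```

```text
5.25 [ 0.53815048 -0.03642068  0.10540885] [-2.26720064  0.32590782  6.693272  ] (array([-94.6,   0.4,  -0. ]), array([0.04, 0.02, 0.01])) (array([ -94.6, -194.1, -149. ]), array([0.04, 0.02, 0.01]))
```

Request:
{"op": "send_rows", "data": {
  "deltas": [
    [[-10, 0, 0, 0, 0, 0], [-30, 0, 0, 0, 0, 0], [-55, -15, -12, 0, 0, 0], [-65, -45, -35, 0, 0, 0], [-65, -80, -62, 0, 0, 0], [-65, -120, -92, 0, 0, 0], [-65, -155, -119, 0, 0, 0], [-65, -180, -138, 0, 0, 0], [-65, -194, -149, 0, 0, 0], [-65, -194, -149, 0, 0, 0]]
  ]
}}

```text
clock: 6.5
ee_pos: [0.4406, -0.2614, 0.1699]
eef_rot: [-0.192, 1.562, 0.193]
force: [0.1, -0.7, -4.1]
opening: 0.0552
```

```bash
python3 -c "
from p import *
print(observe()['clock'],observe()['ee_pos'],observe()['force'],observe()['opening'],go((441,-261,98.5)))"
```

```text
6.5 [ 0.44057801 -0.26137698  0.1698812 ] [ 0.14125729 -0.69722405 -4.13038445] 0.05515206810316453 (array([71.4,  0.3,  0.5]), array([-0.06,  0.  , -0.01]))
```

Request:
{"op": "send_rows", "data": {
  "deltas": [
    [[8, 0, 0, 0, 0, 0], [22, 0, 0, 0, 0, 0], [36, 0, 0, 0, 0, 0], [50, 0, 0, 0, 0, 0], [60, 0, 0, 0, 0, 0], [66, 0, 0, 0, 0, 0], [70, 0, 0, 0, 0, 0], [72, 0, 0, 0, 0, 0], [72, 0, 0, 0, 0, 0], [72, 0, 0, 0, 0, 0]]
  ]
}}

```text
clock: 7.75
ee_pos: [0.4411, -0.261, 0.0981]
eef_rot: [-0.194, 1.562, 0.193]
force: [0.1, 0.0, -3.5]
opening: 0.055
```

Request:
{"op": "send_rows", "data": {
  "deltas": [
    [[0, 0, 0, 0, 0, 0], [0, 0, 0, 0, 0, 0], [0, 0, 0, 0, 0, 0], [0, 0, 0, 0, 0, 0], [-10, 0, 0, 0, 0, 0], [-30, 0, 0, 0, 0, 0], [-55, 0, 0, 0, 0, 0], [-80, 0, 0, 0, 0, 0], [-95, 0, 0, 0, 0, 0], [-100, 0, 0, 0, 0, 0]]
  ],
  "claw": 1
}}

```text
clock: 9.0
ee_pos: [0.4412, -0.2611, 0.1988]
eef_rot: [-0.194, 1.561, 0.193]
force: [-0.2, -0.3, 0.6]
opening: 0.0852
```

```bash
python3 -c "
from p import *
print(observe()['clock'],observe()['ee_pos'],observe()['force'],observe()['opening'],go((516.5,52,190)))"
```

```text
9.0 [ 0.44122257 -0.26108114  0.1988017 ] [-0.18726081 -0.26871807  0.5561459 ] 0.08517177048260781 (array([  8.6, 285.2, 149.4]), array([0.03, 0.06, 0.06]))
```

Request:
{"op": "send_rows", "data": {
  "deltas": [
    [[0, 15, 8, 0, 0, 0], [0, 50, 26, 0, 0, 0], [0, 95, 50, 0, 0, 0], [0, 145, 76, 0, 0, 0], [0, 195, 102, 0, 0, 0], [0, 240, 126, 0, 0, 0], [4, 270, 142, 0, 0, 0], [8, 285, 149.4, 0, 0, 0], [8, 285, 149.4, 0, 0, 0], [8, 285, 149.4, 0, 0, 0]]
  ]
}}

```text
clock: 10.25
ee_pos: [0.5157, 0.0512, 0.1895]
eef_rot: [-0.194, 1.563, 0.193]
force: [-0.2, -0.5, 0.2]
opening: 0.0853
```

```bash
python3 -c "
from p import *
cv2.imwrite('pics/a2.png',cv2.resize(capture('scene')[100:270,160:400],None,fx=3,fy=3))
print(observe()['clock'],observe()['ee_pos'],observe()['force'],observe()['opening'],go((516.5,52,105)))"
```

```text
10.3 [0.51583619 0.05096632 0.18967258] [0.05533691 0.16673723 0.9444533 ] 0.08550296485603182 (array([84.7,  0.9,  0.9]), array([-0.02, -0.03,  0.01]))
```

View pics/a2.png

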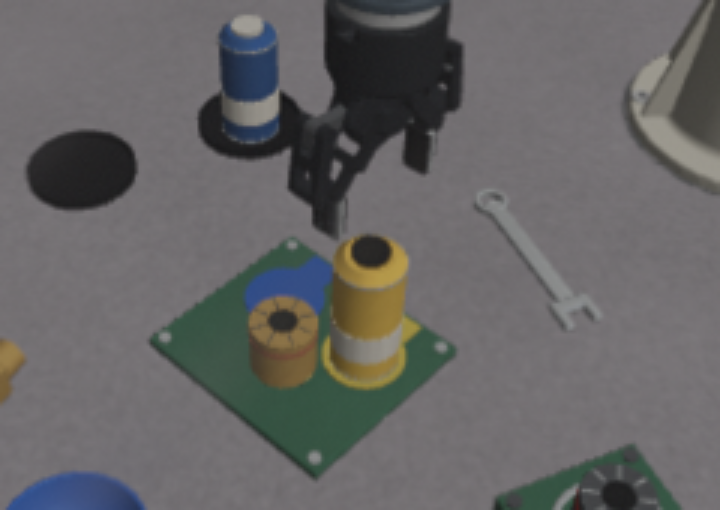

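Blue stands in its dish at crop (248,80). Now the yellow can gets the same treatment.

Request:
{"op": "send_rows", "data": {
  "deltas": [
    [[5, 0.9, 0.9, 0, 0, 0], [15, 0.9, 0.9, 0, 0, 0], [30, 0.9, 0.9, 0, 0, 0], [45, 0.9, 0.9, 0, 0, 0], [60, 0.9, 0.9, 0, 0, 0], [75, 0.9, 0.9, 0, 0, 0], [82, 0.9, 0.9, 0, 0, 0], [84.7, 0.9, 0.9, 0, 0, 0], [84.7, 0.9, 0.9, 0, 0, 0], [84.7, 0.9, 0.9, 0, 0, 0]]
  ]
}}

```text
clock: 11.55
ee_pos: [0.5172, 0.0531, 0.1055]
eef_rot: [-0.194, 1.561, 0.194]
force: [0.0, 0.4, -0.3]
opening: 0.0852
```

Request:
{"op": "send_rows", "data": {
  "deltas": [
    [[0, 0, 0, 0, 0, 0], [0, 0, 0, 0, 0, 0], [0, 0, 0, 0, 0, 0], [0, 0, 0, 0, 0, 0], [0, 0, 0, 0, 0, 0], [0, 0, 0, 0, 0, 0], [0, 0, 0, 0, 0, 0], [0, 0, 0, 0, 0, 0], [-10, 0, 0, 0, 0, 0], [-25, 0, 0, 0, 0, 0]]
  ],
  "claw": 0.4,
  "newtons": 50
}}

```text
clock: 12.8
ee_pos: [0.5164, 0.053, 0.1305]
eef_rot: [-0.194, 1.563, 0.194]
force: [0.1, 0.7, -4.0]
opening: 0.0544
```

Request:
{"op": "send_rows", "data": {
  "deltas": [
    [[-20, 0, 0, 0, 0, 0], [-45, 0, 0, 0, 0, 0], [-55, -20, 1, 0, 0, 0], [-55, -65, 3, 0, 0, 0], [-55, -120, 5, 0, 0, 0], [-55, -180, 8, 0, 0, 0], [-55, -240, 10, 0, 0, 0], [-55, -295, 12, 0, 0, 0], [-55, -335, 13, 0, 0, 0], [-55, -350, 13.6, 0, 0, 0]]
  ]
}}

```text
clock: 14.05
ee_pos: [0.6152, -0.2865, 0.1848]
eef_rot: [-0.192, 1.563, 0.191]
force: [0.7, 0.0, -3.6]
opening: 0.0545
```

```bash
python3 -c "
from p import *
print(observe()['clock'],observe()['ee_pos'],observe()['force'],observe()['opening'],go((615,-283.5,98)))"
```

```text
14.05 [ 0.61517004 -0.28645144  0.18480105] [ 0.66239726  0.02860071 -3.55177796] 0.05446899146911001 (array([86.8,  2.9,  0.6]), array([-0.11, -0.02,  0.02]))
```

Request:
{"op": "send_rows", "data": {
  "deltas": [
    [[8, 2.5, 0.6, 0, 0, 0], [22, 2.5, 0.6, 0, 0, 0], [36, 2.5, 0.6, 0, 0, 0], [50, 2.5, 0.6, 0, 0, 0], [64, 2.5, 0.6, 0, 0, 0], [76, 2.5, 0.6, 0, 0, 0], [83, 2.5, 0.6, 0, 0, 0], [86.8, 2.5, 0.6, 0, 0, 0], [86.8, 2.5, 0.6, 0, 0, 0], [86.8, 2.5, 0.6, 0, 0, 0]]
  ]
}}

```text
clock: 15.3
ee_pos: [0.6157, -0.2806, 0.0987]
eef_rot: [-0.194, 1.561, 0.193]
force: [-0.8, -0.1, -2.7]
opening: 0.0549
```

Request:
{"op": "send_rows", "data": {
  "deltas": [
    [[0, 0, 0, 0, 0, 0], [0, 0, 0, 0, 0, 0], [0, 0, 0, 0, 0, 0], [0, 0, 0, 0, 0, 0], [-10, 0, 0, 0, 0, 0], [-30, 0, 0, 0, 0, 0], [-55, 0, 0, 0, 0, 0], [-80, 0, 0, 0, 0, 0], [-95, 0, 0, 0, 0, 0], [-100, 0, 0, 0, 0, 0]]
  ],
  "claw": 1
}}

```text
clock: 16.55
ee_pos: [0.616, -0.2807, 0.2]
eef_rot: [-0.194, 1.56, 0.193]
force: [0.9, 0.0, -1.3]
opening: 0.0851
```

```bash
python3 -c "
from p import *
print(observe()['clock'],observe()['ee_pos'],observe()['force'],observe()['opening'],go((469,282.5,130)))"
```

```text
16.55 [ 0.61597363 -0.28067441  0.20001532] [ 0.8962569   0.04195273 -1.27171963] 0.08512394814692764 (array([ 69.2, 582.1,  -5.1]), array([0.03, 0.1 , 0.08]))
```

Request:
{"op": "send_rows", "data": {
  "deltas": [
    [[0, 15, 0, 0, 0, 0], [0, 55, 0, 0, 0, 0], [0, 110, 0, 0, 0, 0], [0, 168, -1, 0, 0, 0], [0, 226, -2, 0, 0, 0], [0, 284, -2, 0, 0, 0], [10, 342, -3, 0, 0, 0], [20, 400, -3, 0, 0, 0], [30, 458, -4, 0, 0, 0], [40, 505, -4, 0, 0, 0]]
  ]
}}

```text
clock: 17.8
ee_pos: [0.486, 0.2103, 0.1571]
eef_rot: [-0.195, 1.564, 0.194]
force: [0.6, 0.4, 0.2]
opening: 0.0851
```

Request:
{"op": "send_rows", "data": {
  "deltas": [
    [[6, 30, -0.5, 0, 0, 0], [12, 55, -1, 0, 0, 0], [20, 72, -1, 0, 0, 0], [25, 77, -1, 0, 0, 0], [29, 77, -1, 0, 0, 0], [29, 77, -1, 0, 0, 0], [29, 77, -1, 0, 0, 0], [29, 77, -1, 0, 0, 0], [29, 77, -1, 0, 0, 0], [29, 77, -1, 0, 0, 0]]
  ]
}}

```text
clock: 19.05
ee_pos: [0.4686, 0.2827, 0.1294]
eef_rot: [-0.194, 1.562, 0.194]
force: [-1.0, 0.1, -1.2]
opening: 0.0857
```

```bash
python3 -c "
from p import *
s=capture('scene'); t=capture('top'); cv2.imwrite('pics/s3.png',s); cv2.imwrite('pics/t3.png',t)
cv2.imwrite('pics/a3.png',np.hstack([cv2.resize(s[190:320,300:430],(400,400)),cv2.resize(t[130:240,180:290],(400,400))]))
print(observe()['clock'],observe()['ee_pos'],observe()['force'],observe()['opening'],go((469,282.5,53)))
for n,im,r1,r2 in(('top',t,(180,130,300,240),(215,150,252,188)),('scene',s,(205,180,315,258),(240,195,270,232))):
    show('blue',blobs(n,im,(105,150,60),(125,255,255),r1,.012)); show('yel',blobs(n,im,(20,190,100),(32,255,255),r1,.012)); show('bore',blobs(n,im,(0,0,0),(179,255,60),r2,.060,10))
"
```

```text
19.15 [0.46849599 0.28271492 0.12932523] [-0.38412464 -0.36761056  0.09645551] 0.08546368522622769 (array([76.3, -0.3,  0.4]), array([ 0.03,  0.  , -0.  ]))
blue
   [531.6 -36.9] rect [529.8 -37.7  88.5  66.7  15.6] circ [529.5 -38.7  90.1]
yel
   [509.8  50.3] rect [506.6  52.2  63.4  86.6  89. ] circ [507.5  49.5  88.6]
bore
   [576.4  24. ] rect [576.5  24.4  18.8  18.6  43.6] circ [576.4  23.4  20.8]
blue
   [524.4 -49.9] rect [525.2 -50.9  31.4  82.1  80.7] circ [526.6 -42.8  82.3]
yel
bore
   [573.3  21.4] rect [572.8  21.8  15.4  18.7  58.2] circ [573.3  21.4  20.1]
```

View pics/a3.png

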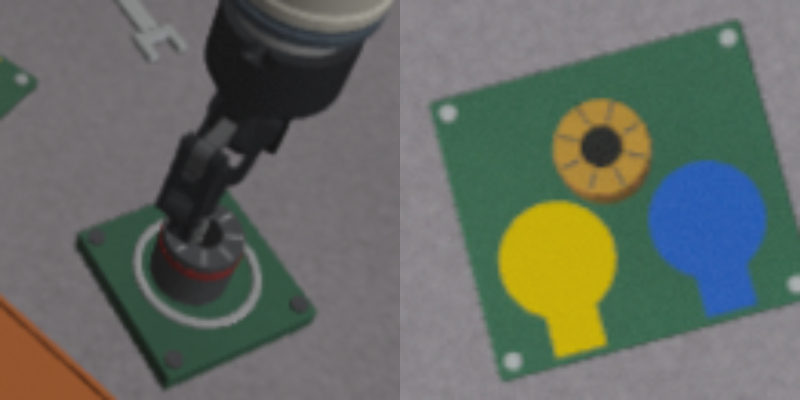

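The left crop shows the open jaws over the worn die (205,240), and the right crop shows the bare discs. I'll lower, grip and carry the worn die to the tray.

Request:
{"op": "send_rows", "data": {
  "deltas": [
    [[5, 0, 0.4, 0, 0, 0], [15, 0, 0.4, 0, 0, 0], [30, 0, 0.4, 0, 0, 0], [45, 0, 0.4, 0, 0, 0], [60, 0, 0.4, 0, 0, 0], [70, 0, 0.4, 0, 0, 0], [75, 0, 0.4, 0, 0, 0], [76, 0, 0.4, 0, 0, 0], [76, 0, 0.4, 0, 0, 0], [76, 0, 0.4, 0, 0, 0]]
  ]
}}

```text
clock: 20.4
ee_pos: [0.4692, 0.283, 0.0537]
eef_rot: [-0.193, 1.561, 0.194]
force: [0.3, -0.0, -0.2]
opening: 0.0857
```

Request:
{"op": "send_rows", "data": {
  "deltas": [
    [[0, 0, 0, 0, 0, 0], [0, 0, 0, 0, 0, 0], [0, 0, 0, 0, 0, 0], [0, 0, 0, 0, 0, 0], [0, 0, 0, 0, 0, 0], [0, 0, 0, 0, 0, 0], [0, 0, 0, 0, 0, 0], [0, 0, 0, 0, 0, 0], [-8, 0, 0, 0, 0, 0], [-20, 0, 0, 0, 0, 0]]
  ],
  "claw": 0.4,
  "newtons": 60
}}

```text
clock: 21.65
ee_pos: [0.4684, 0.2825, 0.0734]
eef_rot: [-0.194, 1.563, 0.193]
force: [0.5, -1.1, -3.9]
opening: 0.053
```

Request:
{"op": "send_rows", "data": {
  "deltas": [
    [[-15, 0, 0, 0, 0, 0], [-30, 0, 5, 0, 0, 0], [-35, -3, 15, 0, 0, 0], [-35, -9, 40, 0, 0, 0], [-35, -16, 70, 0, 0, 0], [-35, -24, 100, 0, 0, 0], [-35, -30, 128, 0, 0, 0], [-35, -35, 150, 0, 0, 0], [-35, -38, 161.6, 0, 0, 0], [-35, -38, 161.6, 0, 0, 0]]
  ]
}}

```text
clock: 22.9
ee_pos: [0.6353, 0.2851, 0.108]
eef_rot: [-0.193, 1.562, 0.193]
force: [0.1, 0.1, -4.0]
opening: 0.0527
```

```bash
python3 -c "
from p import *
print(observe()['clock'],observe()['ee_pos'],observe()['force'],observe()['opening'],go((635,285,38)))"
```

```text
22.9 [0.63529472 0.28510669 0.10795644] [ 0.0515934   0.10854485 -4.03115706] 0.052663143051536694 (array([70. , -0. , -0.3]), array([-0.  , -0.02,  0.  ]))
```

Request:
{"op": "send_rows", "data": {
  "deltas": [
    [[8, 0, 0, 0, 0, 0], [20, 0, 0, 0, 0, 0], [32, 0, 0, 0, 0, 0], [44, 0, 0, 0, 0, 0], [55, 0, 0, 0, 0, 0], [62, 0, 0, 0, 0, 0], [67, 0, 0, 0, 0, 0], [69.5, 0, 0, 0, 0, 0], [70, 0, 0, 0, 0, 0], [70, 0, 0, 0, 0, 0]]
  ]
}}

```text
clock: 24.15
ee_pos: [0.635, 0.2855, 0.0386]
eef_rot: [-0.194, 1.562, 0.194]
force: [0.2, 0.1, -3.9]
opening: 0.0528
```

Request:
{"op": "send_rows", "data": {
  "deltas": [
    [[0, 0, 0, 0, 0, 0], [0, 0, 0, 0, 0, 0], [0, 0, 0, 0, 0, 0], [0, 0, 0, 0, 0, 0], [0, 0, 0, 0, 0, 0], [-10, 0, 0, 0, 0, 0], [-30, 0, 0, 0, 0, 0], [-55, 0, 0, 0, 0, 0], [-80, 0, 0, 0, 0, 0], [-90, 0, 0, 0, 0, 0]]
  ],
  "claw": 0.87
}}

```text
clock: 25.4
ee_pos: [0.6361, 0.286, 0.1315]
eef_rot: [-0.193, 1.558, 0.194]
force: [-0.5, 0.4, 0.1]
opening: 0.0741
```

Request:
{"op": "send_rows", "data": {
  "deltas": [
    [[0, -10, -5, 0, 0, 0], [0, -35, -18, 0, 0, 0], [0, -75, -38, 0, 0, 0], [0, -120, -61, 0, 0, 0], [0, -165, -84, 0, 0, 0], [0, -205, -104, 0, 0, 0], [0, -230, -117, 0, 0, 0], [0, -240, -122, 0, 0, 0], [0, -240, -122, 0, 0, 0], [0, -240, -122, 0, 0, 0]]
  ],
  "claw": 1
}}

```text
clock: 26.65
ee_pos: [0.5754, 0.0237, 0.1281]
eef_rot: [-0.194, 1.562, 0.194]
force: [-0.4, 0.9, -0.3]
opening: 0.0854
```

```bash
cat > m2.py <<'E'
from p import *
t=cv2.imread('pics/t3.png'); hs=cv2.cvtColor(t,cv2.COLOR_BGR2HSV)
u=np.array([np.cos(np.radians(14.1)),np.sin(np.radians(14.1))])
for nm,lo,hi in(('blue',(105,150,60),(125,255,255)),('yel',(20,190,100),(32,255,255))):
    m=np.zeros(t.shape[:2],np.uint8); m[130:240,180:300]=cv2.inRange(hs,lo,hi)[130:240,180:300]
    m=cv2.morphologyEx(m,cv2.MORPH_OPEN,np.ones((3,3)))
    c=max(cv2.findContours(m,cv2.RETR_EXTERNAL,cv2.CHAIN_APPROX_NONE)[0],key=cv2.contourArea)
    w=cast('top',c,.012)*1000; g=w.mean(0)
    for _ in range(4):
        s=w[(w-g)@u>-18]; A=np.c_[2*s,np.ones(len(s))]; q=np.linalg.lstsq(A,(s**2).sum(1),rcond=None)[0]; g=q[:2]
    print(nm,g.round(1),'diam',2*np.sqrt(q[2]+g@g).round(1))
E
python3 m2.py; python3 -c "
from p import *
t=capture('top'); s=capture('scene'); cv2.imwrite('pics/a4.png',np.hstack([cv2.resize(s[120:260,180:320],(400,400)),cv2.resize(s[240:370,240:370],(400,400))]))
cv2.imwrite('pics/s4.png',s)
print(observe()['clock'],observe()['ee_pos'],observe()['force'],observe()['opening'],go((575,22.5,43)))"
```

```text
blue [540.4 -34.7] diam 65.4
yel [518.1  52.3] diam 64.6
26.75 [0.57536002 0.02385157 0.12815943] [-0.02440804 -0.68882381  0.46917384] 0.08541969551221973 (array([85.2, -1.2, -0.7]), array([ 0.1 ,  0.  , -0.01]))
```

View pics/a4.png

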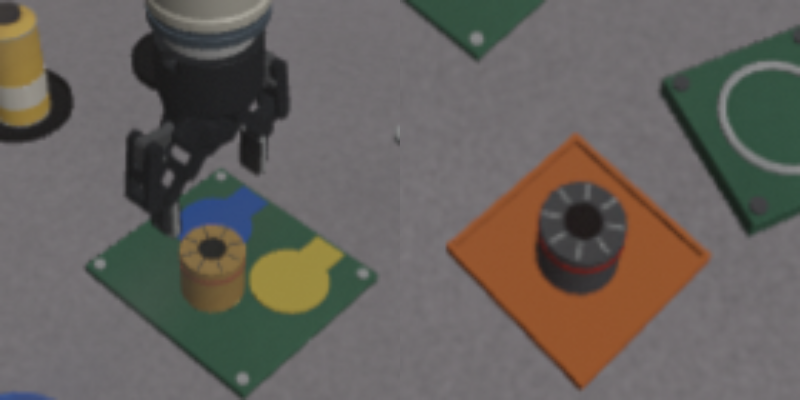

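The worn die stands upright in the tray (crop (580,240)). The gripper is over the spare die, so I'll lower, grip and carry it.

Request:
{"op": "send_rows", "data": {
  "deltas": [
    [[6, -1, -0.5, 0, 0, 0], [18, -1, -0.5, 0, 0, 0], [33, -1, -0.5, 0, 0, 0], [48, -1, -0.5, 0, 0, 0], [63, -1, -0.5, 0, 0, 0], [76, -1, -0.5, 0, 0, 0], [83, -1, -0.5, 0, 0, 0], [85, -1, -0.5, 0, 0, 0], [85, -1, -0.5, 0, 0, 0], [85, -1, -0.5, 0, 0, 0]]
  ]
}}

```text
clock: 28.0
ee_pos: [0.5753, 0.0218, 0.0438]
eef_rot: [-0.194, 1.561, 0.194]
force: [-0.5, -0.4, -0.3]
opening: 0.0851
```

Request:
{"op": "send_rows", "data": {
  "deltas": [
    [[0, 0, 0, 0, 0, 0], [0, 0, 0, 0, 0, 0], [0, 0, 0, 0, 0, 0], [0, 0, 0, 0, 0, 0], [0, 0, 0, 0, 0, 0], [0, 0, 0, 0, 0, 0], [0, 0, 0, 0, 0, 0], [0, 0, 0, 0, 0, 0], [-10, 0, 0, 0, 0, 0], [-25, 0, 0, 0, 0, 0]]
  ],
  "claw": 0.4,
  "newtons": 60
}}

```text
clock: 29.25
ee_pos: [0.5744, 0.0218, 0.0686]
eef_rot: [-0.194, 1.563, 0.194]
force: [-0.2, 0.8, -3.5]
opening: 0.0528
```

Request:
{"op": "send_rows", "data": {
  "deltas": [
    [[-20, 0, 0, 0, 0, 0], [-35, 15, -2, 0, 0, 0], [-40, 45, -6, 0, 0, 0], [-40, 90, -13, 0, 0, 0], [-40, 140, -20, 0, 0, 0], [-40, 190, -27, 0, 0, 0], [-40, 235, -34, 0, 0, 0], [-40, 265, -39, 0, 0, 0], [-40, 281.6, -41, 0, 0, 0], [-40, 281.6, -41, 0, 0, 0]]
  ]
}}

```text
clock: 30.5
ee_pos: [0.466, 0.2858, 0.1086]
eef_rot: [-0.195, 1.562, 0.195]
force: [0.4, -0.4, -3.7]
opening: 0.0525
```

```bash
python3 -c "
from p import *
print(observe()['clock'],observe()['ee_pos'],observe()['force'],observe()['opening'],go((466.7,285.8,53.7)))"
```

```text
30.5 [0.46595251 0.2857564  0.10860906] [ 0.37721913 -0.42213885 -3.69938974] 0.052541689052900686 (array([54.9, -0.1,  0.7]), array([ 0.13,  0.02, -0.  ]))
```

Request:
{"op": "send_rows", "data": {
  "deltas": [
    [[6, 0, 0.7, 0, 0, 0], [15, 0, 0.7, 0, 0, 0], [25, 0, 0.7, 0, 0, 0], [34, 0, 0.7, 0, 0, 0], [42, 0, 0.7, 0, 0, 0], [48, 0, 0.7, 0, 0, 0], [52, 0, 0.7, 0, 0, 0], [54.5, 0, 0.7, 0, 0, 0], [55, 0, 0.7, 0, 0, 0], [55, 0, 0.7, 0, 0, 0]]
  ]
}}

```text
clock: 31.75
ee_pos: [0.4671, 0.2851, 0.0538]
eef_rot: [-0.194, 1.562, 0.194]
force: [-3.2, -1.7, 5.4]
opening: 0.0531
```

Request:
{"op": "send_rows", "data": {
  "deltas": [
    [[0, 0, 0, 0, 0, 0], [0, 0, 0, 0, 0, 0], [0, 0, 0, 0, 0, 0], [0, 0, 0, 0, 0, 0], [-10, 0, 0, 0, 0, 0], [-30, 0, 0, 0, 0, 0], [-60, 0, 0, 0, 0, 0], [-95, 0, 0, 0, 0, 0], [-130, 0, 0, 0, 0, 0], [-145, 0, 0, 0, 0, 0]]
  ],
  "claw": 1
}}

```text
clock: 33.0
ee_pos: [0.4679, 0.2855, 0.2008]
eef_rot: [-0.192, 1.559, 0.195]
force: [0.0, 0.8, -0.4]
opening: 0.0852
```

Request:
{"op": "send_rows", "data": {
  "deltas": [
    [[0, -15, -4, 0, 0, 0], [0, -55, -16, 0, 0, 0], [0, -105, -31, 0, 0, 0], [0, -160, -48, 0, 0, 0], [0, -215, -65, 0, 0, 0], [0, -270, -81, 0, 0, 0], [0, -325, -98, 0, 0, 0], [0, -380, -114, 0, 0, 0], [0, -430, -130, 0, 0, 0], [0, -470, -142, 0, 0, 0]]
  ]
}}

```text
clock: 34.25
ee_pos: [0.442, -0.2075, 0.1966]
eef_rot: [-0.192, 1.565, 0.194]
force: [0.3, 0.5, -0.6]
opening: 0.0856
```

```bash
cat > m3.py <<'E'
from p import *
s=capture('scene'); t=capture('top'); cv2.imwrite('pics/s5.png',s); cv2.imwrite('pics/t5.png',t)
cv2.imwrite('pics/a5.png',np.hstack([cv2.resize(s[100:260,160:320],(400,400)),cv2.resize(s[235:325,320:410],(400,400))]))
show('die top',blobs('top',t,(0,0,0),(179,255,60),(95,212,122,240),.070,10)); show('die scene',blobs('scene',s,(0,0,0),(179,255,60),(352,255,380,280),.070,10))
show('bcap',blobs('scene',s,(0,0,150),(179,90,255),(235,100,262,140),.124,10))
show('ycap',blobs('scene',s,(0,0,0),(179,255,70),(175,115,200,136),.124,10))
u=np.array([np.cos(np.radians(14.1)),np.sin(np.radians(14.1))]); hs=cv2.cvtColor(s,cv2.COLOR_BGR2HSV)
for nm,lo,hi in(('blue',(105,150,60),(125,255,255)),('yel',(20,150,100),(32,255,255))):
    m=np.zeros(t.shape[:2],np.uint8); m[182:258,205:315]=cv2.inRange(hs,lo,hi)[182:258,205:315]
    m=cv2.morphologyEx(m,cv2.MORPH_OPEN,np.ones((3,3)))
    c=max(cv2.findContours(m,cv2.RETR_EXTERNAL,cv2.CHAIN_APPROX_NONE)[0],key=cv2.contourArea)
    w=cast('scene',c,.012)*1000; g=w.mean(0)
    for _ in range(4):
        k=w[(w-g)@u>-18]; A=np.c_[2*k,np.ones(len(k))]; q=np.linalg.lstsq(A,(k**2).sum(1),rcond=None)[0]; g=q[:2]
    print(nm,g.round(1),'diam',2*np.sqrt(q[2]+g@g).round(1))
print(observe()['clock'],observe()['ee_pos'],observe()['force'],go((441.1,-261,190)))
E
python3 m3.py
```

```text
die top
   [468.8 287. ] rect [469.3 286.8  18.8  19.8  44.2] circ [468.6 286.9  21.5]
die scene
   [502.  284.4] rect [500.6 284.3  25.5   9.8  48.5] circ [503.5 281.7  25.6]
   [464.9 285.6] rect [464.7 285.5  18.5  20.3   2.2] circ [465.  285.4  21. ]
bcap
   [ 439.4 -261.2] rect [ 439.8 -260.7   20.    22.8   57.9] circ [ 439.  -261.4   25.5]
ycap
   [ 614.5 -281.4] rect [ 614.2 -281.4   28.8   23.9   67.4] circ [ 614.2 -281.4   29.8]
blue [535.4 -37.2] diam 63.0Traceback (most recent call last):
  File "m3.py", line 11, in <module>
    c=max(cv2.findContours(m,cv2.RETR_EXTERNAL,cv2.CHAIN_APPROX_NONE)[0],key=cv2.contourArea)
ValueError: max() iterable argument is empty
```

View pics/a5.png

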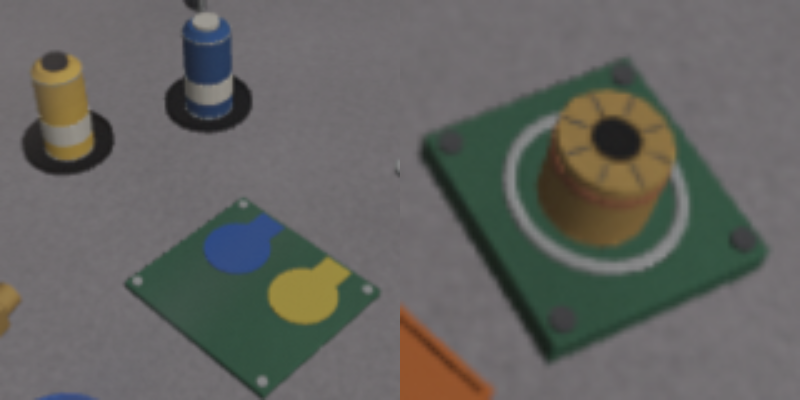

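The spare stands flat inside the rim with clearance all round. The average of the two views, (467,286), matches the seat, and both cans are upright in their dishes. Next I'll bring the blue can back.

Request:
{"op": "send_rows", "data": {
  "deltas": [
    [[0, -25, -7, 0, 0, 0], [0, -45, -13, 0, 0, 0], [5, -52.5, -15, 0, 0, 0], [15, -52.5, -15, 0, 0, 0], [35, -52.5, -15, 0, 0, 0], [55, -52.5, -15, 0, 0, 0], [75, -52.5, -15, 0, 0, 0], [90, -52.5, -15, 0, 0, 0], [97, -52.5, -15, 0, 0, 0], [98.5, -52.5, -15, 0, 0, 0]]
  ]
}}

```text
clock: 35.6
ee_pos: [0.4423, -0.2597, 0.0995]
eef_rot: [-0.194, 1.563, 0.194]
force: [0.7, -0.1, 0.5]
opening: 0.0854
```

Request:
{"op": "send_rows", "data": {
  "deltas": [
    [[0, 0, 0, 0, 0, 0], [0, 0, 0, 0, 0, 0], [0, 0, 0, 0, 0, 0], [0, 0, 0, 0, 0, 0], [0, 0, 0, 0, 0, 0], [0, 0, 0, 0, 0, 0], [0, 0, 0, 0, 0, 0], [0, 0, 0, 0, 0, 0], [0, 0, 0, 0, 0, 0], [0, 0, 0, 0, 0, 0]]
  ],
  "claw": 0.4,
  "newtons": 50
}}

```text
clock: 36.85
ee_pos: [0.4426, -0.2603, 0.1007]
eef_rot: [-0.194, 1.561, 0.193]
force: [-1.9, 0.3, 7.2]
opening: 0.0549
```

```bash
python3 -c "
from p import *
print(observe()['clock'],observe()['ee_pos'],observe()['force'],observe()['opening'],go((538,-36,170)))"
```

```text
36.85 [ 0.44261428 -0.26031178  0.10066041] [-1.94045099  0.28377304  7.2308939 ] 0.054933775545659536 (array([-69.4, 194.2, 147.3]), array([0.03, 0.03, 0.05]))
```

Request:
{"op": "send_rows", "data": {
  "deltas": [
    [[-10, 0, 0, 0, 0, 0], [-30, 0, 0, 0, 0, 0], [-55, 15, 11, 0, 0, 0], [-68, 45, 34, 0, 0, 0], [-68, 80, 61, 0, 0, 0], [-68, 120, 91, 0, 0, 0], [-68, 155, 118, 0, 0, 0], [-68, 180, 137, 0, 0, 0], [-68, 194.5, 147.5, 0, 0, 0], [-68, 194.5, 147.5, 0, 0, 0]]
  ]
}}

```text
clock: 38.1
ee_pos: [0.5381, -0.0347, 0.1679]
eef_rot: [-0.195, 1.562, 0.195]
force: [-0.2, -0.7, -4.3]
opening: 0.0544
```

```bash
python3 -c "
from p import *
print(observe()['clock'],observe()['ee_pos'],observe()['force'],observe()['opening'],go((538,-36,108)))"
```

```text
38.1 [ 0.53808901 -0.0347415   0.16794751] [-0.20932522 -0.66508773 -4.33764154] 0.054413745210167175 (array([59.9, -1.2, -0.4]), array([0.12, 0.  , 0.01]))
```

Request:
{"op": "send_rows", "data": {
  "deltas": [
    [[8, -0.8, -0.2, 0, 0, 0], [20, -0.8, -0.2, 0, 0, 0], [32, -0.8, -0.2, 0, 0, 0], [42, -0.8, -0.2, 0, 0, 0], [50, -0.8, -0.2, 0, 0, 0], [55, -0.8, -0.2, 0, 0, 0], [58, -0.8, -0.2, 0, 0, 0], [59.5, -0.8, -0.2, 0, 0, 0], [59.5, -0.8, -0.2, 0, 0, 0], [59.5, -0.8, -0.2, 0, 0, 0]]
  ]
}}

```text
clock: 39.35
ee_pos: [0.538, -0.0362, 0.1088]
eef_rot: [-0.194, 1.562, 0.194]
force: [-1.5, -0.7, 3.1]
opening: 0.0547
```

```bash
python3 -c "
from p import *
print(observe()['clock'],observe()['ee_pos'],observe()['force'],observe()['opening'],go((538,-36,108)),go((614.8,-282,190)))"
```

```text
39.35 [ 0.53802864 -0.03621409  0.10876072] [-1.46194527 -0.72823574  3.14805121] 0.05471892270600627 (array([0.8, 0.2, 0. ]), array([0.03, 0.02, 0.01])) (array([ -81.2, -257.1,   14.5]), array([0.03, 0.02, 0.01]))
```

Request:
{"op": "send_rows", "data": {
  "deltas": [
    [[0, 0, 0, 0, 0, 0], [0, 0, 0, 0, 0, 0], [0, 0, 0, 0, 0, 0], [0, 0, 0, 0, 0, 0], [0, 0, 0, 0, 0, 0], [-10, 0, 0, 0, 0, 0], [-30, 0, 0, 0, 0, 0], [-55, 0, 0, 0, 0, 0], [-75, 0, 0, 0, 0, 0], [-85, 0, 0, 0, 0, 0]]
  ],
  "claw": 1
}}

```text
clock: 40.6
ee_pos: [0.5385, -0.0362, 0.195]
eef_rot: [-0.194, 1.56, 0.193]
force: [0.3, -1.2, -0.4]
opening: 0.0852
```

Request:
{"op": "send_rows", "data": {
  "deltas": [
    [[0, -12, 1, 0, 0, 0], [0, -40, 3, 0, 0, 0], [0, -80, 5, 0, 0, 0], [0, -125, 8, 0, 0, 0], [0, -170, 11, 0, 0, 0], [0, -210, 14, 0, 0, 0], [0, -240, 15, 0, 0, 0], [0, -256, 15.8, 0, 0, 0], [0, -256, 15.8, 0, 0, 0], [0, -256, 15.8, 0, 0, 0]]
  ]
}}

```text
clock: 41.85
ee_pos: [0.6154, -0.2797, 0.1929]
eef_rot: [-0.193, 1.563, 0.195]
force: [0.7, 1.3, -0.6]
opening: 0.0856
```

```bash
python3 -c "
from p import *
s=capture('scene'); cv2.imwrite('pics/a6.png',cv2.resize(s[100:270,160:330],(600,600)))
print(observe()['clock'],observe()['ee_pos'],observe()['force'],observe()['opening'],go((615.7,-280.8,98)))"
```

```text
41.9 [ 0.61548619 -0.2794827   0.1931145 ] [ 0.07078539  0.64855022 -0.16878653] 0.08494949865883453 (array([95.1, -1.4, -0.1]), array([ 0.08, -0.02, -0.04]))
```

View pics/a6.png

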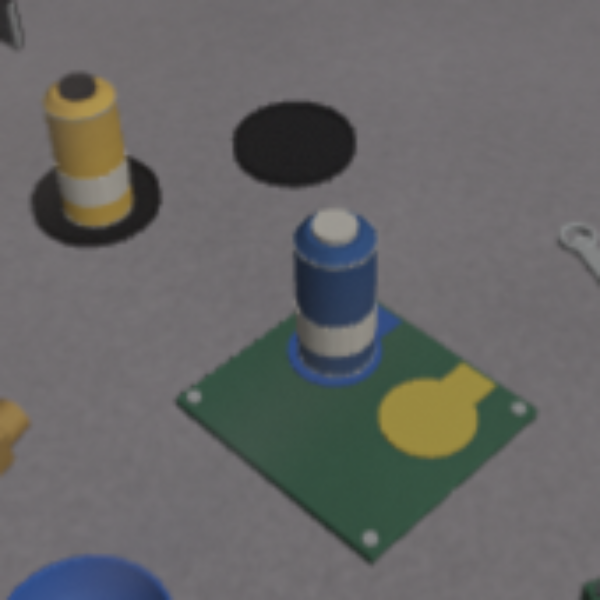

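The blue can is upright on its disc with an even blue margin showing (crop (335,350)). Now the yellow can.

Request:
{"op": "send_rows", "data": {
  "deltas": [
    [[5, -1, 0, 0, 0, 0], [15, -1, 0, 0, 0, 0], [32, -1, 0, 0, 0, 0], [50, -1, 0, 0, 0, 0], [68, -1, 0, 0, 0, 0], [83, -1, 0, 0, 0, 0], [92, -1, 0, 0, 0, 0], [95, -1, 0, 0, 0, 0], [95, -1, 0, 0, 0, 0], [95, -1, 0, 0, 0, 0]]
  ]
}}

```text
clock: 43.15
ee_pos: [0.6164, -0.2817, 0.099]
eef_rot: [-0.194, 1.561, 0.193]
force: [-0.1, 0.1, -0.4]
opening: 0.0854
```

Request:
{"op": "send_rows", "data": {
  "deltas": [
    [[0, 0, 0, 0, 0, 0], [0, 0, 0, 0, 0, 0], [0, 0, 0, 0, 0, 0], [0, 0, 0, 0, 0, 0], [0, 0, 0, 0, 0, 0], [0, 0, 0, 0, 0, 0], [0, 0, 0, 0, 0, 0], [0, 0, 0, 0, 0, 0], [0, 0, 0, 0, 0, 0], [0, 0, 0, 0, 0, 0]]
  ],
  "claw": 0.4,
  "newtons": 50
}}

```text
clock: 44.4
ee_pos: [0.6161, -0.2817, 0.0989]
eef_rot: [-0.194, 1.562, 0.193]
force: [-2.0, 0.1, 6.2]
opening: 0.0546
```

```bash
python3 -c "
from p import *
print(observe()['clock'],observe()['ee_pos'],observe()['force'],observe()['opening'],go((516.4,52,190)))"
```

```text
44.4 [ 0.61606583 -0.28169212  0.09888249] [-1.96696479  0.13795265  6.16346867] 0.05456501873697903 (array([-91.2, 347.9, -15.2]), array([0.03, 0.01, 0.02]))
```

A straight line to the yellow disc would cross the blue can, so I'll lift well above it (foot about 165 mm) and then lower straight down.

Request:
{"op": "send_rows", "data": {
  "deltas": [
    [[-10, 0, 0, 0, 0, 0], [-35, 0, 0, 0, 0, 0], [-70, 0, 0, 0, 0, 0], [-110, 0, 0, 0, 0, 0], [-145, 10, 0, 0, 0, 0], [-165, 35, -2, 0, 0, 0], [-170, 75, -4, 0, 0, 0], [-170, 120, -6, 0, 0, 0], [-170, 160, -7, 0, 0, 0], [-170, 185, -8, 0, 0, 0]]
  ]
}}

```text
clock: 45.65
ee_pos: [0.5622, -0.1023, 0.2685]
eef_rot: [-0.194, 1.562, 0.195]
force: [0.5, 0.5, -2.5]
opening: 0.0544
```

Request:
{"op": "send_rows", "data": {
  "deltas": [
    [[0, 12, -0.5, 0, 0, 0], [0, 35, -1.5, 0, 0, 0], [0, 70, -3, 0, 0, 0], [0, 105, -4.5, 0, 0, 0], [0, 135, -6, 0, 0, 0], [0, 155, -7, 0, 0, 0], [0, 163, -7.2, 0, 0, 0], [0, 163, -7.2, 0, 0, 0], [0, 163, -7.2, 0, 0, 0], [0, 163, -7.2, 0, 0, 0]]
  ]
}}

```text
clock: 46.9
ee_pos: [0.5165, 0.0516, 0.2682]
eef_rot: [-0.193, 1.562, 0.193]
force: [0.1, 0.0, -2.5]
opening: 0.0549
```

```bash
python3 -c "
from p import *
print(observe()['clock'],observe()['ee_pos'],observe()['force'],observe()['opening'],go((516.4,52,108)))"
```

```text
46.9 [0.51654334 0.05157509 0.26823921] [ 0.05611227  0.01550928 -2.50693496] 0.054881637071846276 (array([160.2,   0.5,  -0. ]), array([-0.01, -0.  ,  0.01]))
```

Request:
{"op": "send_rows", "data": {
  "deltas": [
    [[10, 0.3, 0, 0, 0, 0], [30, 0.3, 0, 0, 0, 0], [55, 0.3, 0, 0, 0, 0], [80, 0.3, 0, 0, 0, 0], [105, 0.3, 0, 0, 0, 0], [128, 0.3, 0, 0, 0, 0], [145, 0.3, 0, 0, 0, 0], [154, 0.3, 0, 0, 0, 0], [158, 0.3, 0, 0, 0, 0], [160, 0.3, 0, 0, 0, 0]]
  ]
}}

```text
clock: 48.15
ee_pos: [0.5166, 0.0526, 0.1085]
eef_rot: [-0.194, 1.561, 0.194]
force: [0.4, -0.1, -3.3]
opening: 0.0547
```

```bash
python3 -c "
from p import *
print(observe()['clock'],observe()['ee_pos'],observe()['force'],observe()['opening'],go((516.4,52,107)))"
```

```text
48.15 [0.51661268 0.05255249 0.10853954] [ 0.41667111 -0.11369554 -3.2869278 ] 0.054714416721527194 (array([ 1.5, -0.5, -0.3]), array([0.04, 0.04, 0.01]))
```

Request:
{"op": "send_rows", "data": {
  "deltas": [
    [[0.6, 0, 0, 0, 0, 0], [1.2, 0, 0, 0, 0, 0], [1.2, 0, 0, 0, 0, 0], [1.2, 0, 0, 0, 0, 0], [1.2, 0, 0, 0, 0, 0], [1.2, 0, 0, 0, 0, 0], [1.2, 0, 0, 0, 0, 0], [1.2, 0, 0, 0, 0, 0], [1.2, 0, 0, 0, 0, 0], [1.2, 0, 0, 0, 0, 0]]
  ]
}}

```text
clock: 49.4
ee_pos: [0.5163, 0.0525, 0.1071]
eef_rot: [-0.194, 1.562, 0.194]
force: [-0.7, -1.0, -3.3]
opening: 0.0543
```

Request:
{"op": "send_rows", "data": {
  "deltas": [
    [[0, 0, 0, 0, 0, 0], [0, 0, 0, 0, 0, 0], [0, 0, 0, 0, 0, 0], [0, 0, 0, 0, 0, 0], [0, 0, 0, 0, 0, 0], [-10, 0, 0, 0, 0, 0], [-30, 0, 0, 0, 0, 0], [-60, 0, 0, 0, 0, 0], [-90, 0, 0, 0, 0, 0], [-120, 0, 0, 0, 0, 0]]
  ],
  "claw": 1
}}

```text
clock: 50.65
ee_pos: [0.5162, 0.0525, 0.2288]
eef_rot: [-0.194, 1.562, 0.194]
force: [0.6, 0.4, -0.5]
opening: 0.0848
```

Request:
{"op": "send_rows", "data": {
  "deltas": [
    [[-20, 0, -20, 0, 0, 0], [-20, 0, -50, 0, 0, 0], [-20, 0, -90, 0, 0, 0], [-20, 0, -120, 0, 0, 0], [-20, 0, -140, 0, 0, 0], [-20, 0, -150, 0, 0, 0], [-20, 0, -150, 0, 0, 0], [-20, 0, -150, 0, 0, 0], [-20, 0, -150, 0, 0, 0], [-20, 0, -150, 0, 0, 0]]
  ]
}}

```text
clock: 51.9
ee_pos: [0.3711, 0.016, 0.247]
eef_rot: [-0.194, 1.562, 0.194]
force: [-0.0, -0.7, -0.3]
opening: 0.0856
```

```bash
python3 -c "
from p import *
s=capture('scene');t=capture('top')
cv2.imwrite('pics/a7.png',np.hstack([cv2.resize(s[130:330,190:390],(400,400)),cv2.resize(t[110:270,80:300],(400,291)).repeat(1,0) if 0 else cv2.copyMakeBorder(cv2.resize(t[110:270,80:300],(400,291)),0,109,0,0,0)]))
show('bcap',blobs('scene',s,(0,0,150),(179,90,255),(245,158,266,174),.132,10));show('ycap',blobs('scene',s,(0,0,0),(179,255,60),(272,176,296,192),.132,10))
show('ytop',blobs('top',t,(0,0,0),(179,255,60),(205,185,232,210),.132,10));show('btop',blobs('top',t,(0,0,150),(179,90,255),(250,170,280,198),.132,10))
print(observe()['clock'],observe()['ee_pos'],observe()['force'])"
```

```text
bcap
   [535.  -36.9] rect [535.4 -36.3  24.2  25.6  58.1] circ [535.5 -36.9  28. ]
ycap
   [514.9  52.7] rect [515.2  52.8  28.1  24.2  56.1] circ [514.7  53.   29.6]
ytop
   [516.9  52.7] rect [516.9  52.7  25.2  25.   44.1] circ [516.9  52.7  26.8]
btop
   [538.  -35.4] rect [538.5 -35.2  29.8  30.   88.8] circ [537.9 -35.3  31.3]
52.0 [0.37095087 0.01593694 0.24698284] [ 0.31585654 -0.2344525   0.3025889 ]
```

View pics/a7.png

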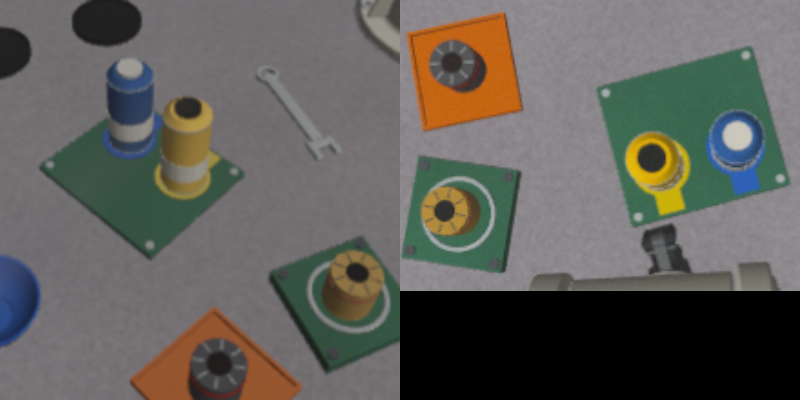

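```bash
python3 -c "
from bench import arm
print(arm.job_done())"
```

```text
the job is handed in; nothing more can be done
None
```

The die is changed and the job is handed in at about 52 s on the robot's clock. I worked in the order asked:
1. Both cans went into the drip dishes, one in each.
2. The worn die went into the orange tray.
3. The brass spare went into the seat.
4. The blue can went back on its disc, then the yellow.

**Last checks:**
- **Final pictures:** both views show the spare upright inside the rim and the worn die upright in the tray. Each can stands upright on its own disc, and the gripper is open and clear of everything.
- **Spare die:** it is within about 1 mm of the seat centre, averaging the two views.
- **Yellow can:** it is about 1 mm from its disc's centre by the top view. I had no side-view measurement of that disc, because my colour filter failed there.
- **Blue can:** the two views disagree slightly. It is about 2.5 mm off centre by the top view and about 0.5 mm by the side view, against a 6 mm margin.
- **Between the cameras:** the two cameras differ by 2 to 5 mm in absolute position, so I used averages for the targets.
- **Forces:** the highest single force-axis reading at the end of any move was about 7 N.

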